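# Refit and lock the filter lever of a nail-dust extractor

### The job

Fit the pink lever back on the splined shaft of the dust extractor: find by feel or by eye the turn at which its bore matches the shaft, with the handle on the right-hand side, and push it fully home on the shoulder. Then turn it clockwise to its stop, so that the handle points straight down the slope and the filter is clamped, and let go. Leave the jar and the bottles where they stand.

Things in the scene. Friction and masses are not known exactly. Their poses are not given: they have to be found in the camera images.
- lever: Loose pink lever with a black hub, about 0.14 kg, lying flat at the start. Origin: centre of the hub's underside, on the bore's axis; z along the bore (up as it lies); the handle runs along -x. Hub: 36 mm cube, sides square to x and y. Bore: right through, a cross of two slots, along x and along y, each 9.6 mm wide and 28.6 mm long. Grip the hub across its y sides.
- handle (a point): Point on the lever's underside below its end knob, 88 mm from its origin along -x. Arm: bar 18 mm wide, 10 mm thick, z 0 to 10 mm, from the hub to x = -90 mm; knob 20 mm across, 28 mm high. Same axes as the lever.
- extractor: Fixed dust extractor, a pale wedge 260 x 260 mm, origin at the centre of its underside, x to its high back edge (152 mm), z up. Its top face rises from the low front edge (35 mm) at 28 degrees and carries the blue filter in a steel frame.
- shoulder (a point): Centre of the top of the fixed steel collar (34 mm across, 10 mm proud of the sloping face); the lever's underside must rest on it. z is the shaft's axis, square to the face, 28 degrees from vertical; x points straight up the slope, y to the left seen from the front. Does not turn with the shaft. Clockwise means seen from above the face.
- spline_top (a point): Fixed point on the shaft's axis 20 mm above the shoulder, axes as there: flat top of the spline, four brass teeth (a cross of two bars 7 mm wide, 26 mm across) from the shoulder up to here. A pilot pin 12 mm across with a ball end stands 11.6 mm higher. Once on, the lever has about 0.1 rad of play either way. It can also go on a quarter turn wrong; then the handle ends elsewhere.
- shaft_foot (a point): Fixed point on the axis at the face. The shaft turns with a stiff friction of 0.25 N m (light rubbing does not turn it) from 0, its clockwise stop, to 1.45 rad counterclockwise; it starts unseen at 0.45 to 1.3. The lever fits turned by that same angle: at 0 its handle points straight down the slope, at 1.57 to -y. A thin steel tongue on the shaft points opposite to the handle.
- jar: Bystander: low clear jar, 60 mm across, 55 mm high, origin under its centre.
- remover: Bystander: white and red bottle, 60 mm across, 170 mm high, origin under its centre.
- cleanser: Bystander: blue bottle, 54 mm across, 150 mm high, origin under its centre.
Things that resemble listed ones, but are neither listed nor needed, are in the scene too. Of the things like the lever, leave any that is orange; of the rest the larger one is meant.

How it is judged:
On the way, in this order (a step that is already met when the one before it is completed fails the run):
1. the lever is lifted clear of the table (height (world z) of lever above 0.04 m), for 0.1 s.
2. the lever sits fully home on the shaft's shoulder, its handle still more than about 15 degrees to the right of straight down (z of lever in the frame of shoulder between -0.003 and 0.003 m and distance between lever and shoulder below 0.005 m and angle between the z axis of lever and the z axis of shoulder, either way round below 0.09 rad and y of handle in the frame of shoulder below -0.022 m and x of handle in the frame of shoulder below 0.005 m), for 0.1 s.
At the end, for the whole second after the job is handed in: The lever is fully home on the shoulder (underside within 3 mm of it, within 5 mm of the shaft's centre, square within 5 degrees), its handle points straight down the slope (knob within 17 mm of the line, about 11 degrees), at rest and released (z of lever in the frame of shoulder between -0.003 and 0.003 m and distance between lever and shoulder below 0.005 m and angle between the z axis of lever and the z axis of shoulder, either way round below 0.09 rad and y of handle in the frame of shoulder between -0.017 and 0.017 m and x of handle in the frame of shoulder below -0.07 m and linear speed of lever below 0.02 m/s); the robot touches nothing.
It fails at once if the jar is shoved or knocked over (distance of jar from where it was at the start of the episode above 0.02 m or angle between jar's own z axis and vertical above 0.5 rad).
It fails at once if the remover is shoved or knocked over (distance of remover from where it was at the start of the episode above 0.02 m or angle between remover's own z axis and vertical above 0.5 rad).
It fails at once if the cleanser is shoved or knocked over (distance of cleanser from where it was at the start of the episode above 0.02 m or angle between cleanser's own z axis and vertical above 0.5 rad).
It also fails if it takes over 51 s, if anything falls off the work surface, if the arm or the gripper's body presses on something with over 40 N, if the wrist force passes 120 N, or if a joint passes its speed limit or range.

### The arm

A 6-joint arm with a two-finger parallel gripper is mounted at the origin on the work surface. World frame = base frame: x ahead of the robot, y to its left, z up, the work surface at z = 0. Lengths are in m, angles in rad, forces in N, time in s.
With the tool pointing down it reaches from about 0.375 to 0.975 m from the base axis. Payload 3.8 kg.
Tool frame: the origin (TCP) lies at the very end of the fingers, on their centre line; the grasp point (between the pads) lies 19 mm behind it; z points along the fingers, y is the line along which they close (so a half turn about z gives the same grasp; the last joint's range is limited). The gripper opens to 85 mm and grips with 20 to 120 N. Pads are 22 mm wide; open, the fingers measure 114 mm over their backs; the gripper's body (76 mm by 85 mm) begins 54 mm behind the grasp point. The pads swing forward as they close: fully open they stand 13 mm farther back than shut.
Start: joints at [1.169, 0.264, 1.604, -0, 1.274, -0.037], TCP at [0.241, 0.631, 0.231] pointing down, gripper open.
Joint ranges: [-2.63, 2.63], [-0.94, 2.18], [0.31, 2.57], [-1.31, 4.45], [0, 2.66], [-2.55, 2.55]. Speed limits (rad/s): [2.57, 2.57, 3.14, 3.14, 3.14, 3.14].

### API

Orientations are given as a rotation vector (axis times angle).
In Python, from workcell import monitor, viewer, job gives the robot as it stands. The module is installed in compiled form; this text tells all that it offers.
- The arm moves only by the tool step_arm, never from a script. Its argument "series" is one flat list of numbers, 4 for each row, row after row: the shift along the tool's x, y, z in m, then the turn about the tool's z in rad. A call has 1 to 8 rows; each row is the pose to reach, as a shift and turn from the pose commanded when the call began, along the tool's axes at that moment; what a row does not reach only later rows make up. A row lasts 1/8 s, in which the tool goes at most 62.5 mm and 10.7 degrees, less where a joint would pass 70% of its speed; a pose out of reach is approached as far as the arm can. A call with a gripper value outside its range is refused whole. "gripper" is the opening, from 0 (shut) to 1 (fully open), set as the call begins (left out, the last holds). The fingers move at their own pace and stop on an object; "newtons" is the grip in N (left out, the last holds). Time passes only in rows, so rows that repeat a pose let the fingers close. It gives the time, the measured TCP pose, the force, the opening and the grip force at its end, in the units of the state.
- monitor.read_state(): the state, without advancing time (a new reading comes with each control period).
- viewer.read_camera(name): name is "side" or "top"; returns a dict with "image" (400x640x3 uint8, red, green, blue), "intrinsics" (3x3 intrinsics, pixels), "T" (4x4, takes a point from camera to world coordinates). Camera axes: x right, y up, looking along -z (the intrinsics and any distortion apply to the point x, -y, -z); pixel columns grow to the right and rows downward; lengths in m; the calibration is good to about 2 mm. A picture is of the moment at which its call begins. There is no depth.
- job.finish_job(): hands the job in; it is judged then, once.
Trained networks look in a picture, given as the dict that the camera call returned (one of the last four; its "shot" number tells which), for a name from the list of things; names that differ only in an ending like _2 or _b are one class to them, and where a whole thing is asked for, a point or a joint stands for the part that bears it (a point fixed in the world has none). Each returns a list of dicts, best first, with "score" (0 to 1); they miss things now and then, are a little off and sometimes report something else, mostly with a low value. They report only what shows in the picture. A call takes as long as a camera call. They do not tell look-alikes from the thing itself.
- viewer.boxes_of(picture, label): "extent" ([centre column, centre row, width, height] in pixels, round what is visible of it).
- viewer.spot_point(picture, label): "point" ([column, row] in pixels: a listed point, or the origin of a listed thing).
The state is a dict: "time": time; "q": joint angles; "joint_vel": joint speeds; "joint_torque": joint torques, N m; "tool_pos": TCP position; "tcp_rot": TCP orientation; "wrist_force": force on the tool from outside, world axes, zero at the start; "torque": the same for the moment, N m; "width": opening from 0.0 (shut) to 1.0 (fully open); "grip_force": force on a finger pad.
Only numpy, scipy, OpenCV 4.12 (cv2) and the standard library are available. Lean on these libraries where they do the work, as an engineer would, in place of code of your own. Each camera call takes 0.05 s, during which the arm holds its last target. There are 200 camera calls.

## Working session

There is one attempt and no reset: what is moved stays moved. The work goes in short steps, Python scripts to look and compute and a tool call to move; the robot and the scene stay as the last step left them, time stands still between calls to the robot, and variables do not carry over. Pictures are saved under pics/ and viewed, at most 10 in all, crops included, and the job is handed in when it is done.

Besides the shell and the picture viewer there is one more tool, called after "Call:" as name(argument=value, ...) on one line, values as JSON. step_arm: Moves the arm, as the interface text tells. Its arguments: {"type":"object","properties":{"series":{"type":"array"},"gripper":{"type":"number"},"newtons":{"type":"number"}},"required":["series"]}

```bash
mkdir -p pics; ls; cat > h.py <<'E'
import numpy as np, cv2
from scipy.spatial.transform import Rotation as R
from workcell import monitor, viewer, job
def save(p,n): cv2.imwrite('pics/'+n,cv2.cvtColor(p['image'],cv2.COLOR_RGB2BGR))
def ray(p,px):
    K=np.array(p['intrinsics']);T=np.array(p['T'])
    d=np.linalg.inv(K)@[px[0],px[1],1]; d=T[:3,:3]@(d*[1,-1,-1]); return T[:3,3],d/np.linalg.norm(d)
def atz(p,px,z):
    o,d=ray(p,px); return o+d*(z-o[2])/d[2]
def proj(p,X):
    K=np.array(p['intrinsics']);T=np.array(p['T'])
    c=T[:3,:3].T@(np.array(X)-T[:3,3]); c=c*[1,-1,-1]; u=K@c; return u[:2]/u[2]
def tri(l):
    A=0;b=0
    for p,px in l:
        o,d=ray(p,px);M=np.eye(3)-np.outer(d,d);A=A+M;b=b+M@o
    return np.linalg.solve(A,b)
E
python3 - <<'E'
from h import *
s=monitor.read_state(); print({k:np.round(v,3) for k,v in s.items()})
for c in ['side','top']:
    p=viewer.read_camera(c); save(p,c+'0.png'); print(c,list(p.keys()),np.round(p['T'],3).tolist(),np.round(p['intrinsics'],1).tolist())
    for n in ['lever','handle','extractor','jar','remover','cleanser']:
        print(n,[(np.round(b['extent']).tolist(),round(b['score'],2)) for b in viewer.boxes_of(p,n)][:4])
    for n in ['lever','handle','shoulder','spline_top','shaft_foot']:
        print(n,[(np.round(b['point'],1).tolist(),round(b['score'],2)) for b in viewer.spot_point(p,n)][:4])
E
```

```text
pics
{'time': np.float64(0.0), 'q': array([ 1.169,  0.265,  1.605,  0.   ,  1.274, -0.037]), 'joint_vel': array([-0.   ,  0.   , -0.   ,  0.001, -0.002, -0.001]), 'joint_torque': array([ 2.0000e-03, -5.1513e+01, -3.6731e+01,  0.0000e+00,  1.3000e-02,
       -0.0000e+00]), 'tool_pos': array([0.241, 0.63 , 0.23 ]), 'tcp_rot': array([-5.700e-01, -3.089e+00,  3.000e-03]), 'wrist_force': array([-0.201,  0.247, -0.289]), 'torque': array([-0.033, -0.018, -0.025]), 'grip_force': np.float64(0.0), 'width': np.float64(0.997)}
side ['image', 'intrinsics', 'T', 'shot'] [[-0.997, 0.063, -0.037, 0.471], [-0.071, -0.743, 0.665, 0.705], [0.014, 0.666, 0.746, 0.865], [0.0, 0.0, 0.0, 1.0]] [[408.6, 0.0, 316.8], [0.0, 408.6, 203.3], [0.0, 0.0, 1.0]]
lever [([290.0, 305.0, 34.0, 28.0], 0.89), ([353.0, 338.0, 51.0, 42.0], 0.75), ([387.0, 306.0, 18.0, 35.0], 0.62)]
handle [([290.0, 306.0, 34.0, 30.0], 0.62), ([353.0, 336.0, 50.0, 44.0], 0.56), ([386.0, 301.0, 18.0, 32.0], 0.5), ([294.0, 112.0, 17.0, 45.0], 0.46)]
extractor [([267.0, 200.0, 139.0, 131.0], 0.63), ([350.0, 335.0, 49.0, 43.0], 0.35)]
jar [([35
[... 610 characters left out ...]
[195.0, 233.0, 34.0, 45.0], 0.84), ([220.0, 182.0, 29.0, 27.0], 0.7), ([226.0, 263.0, 29.0, 15.0], 0.62), ([312.0, 162.0, 15.0, 25.0], 0.38)]
handle [([195.0, 233.0, 31.0, 44.0], 0.67), ([222.0, 181.0, 25.0, 23.0], 0.67), ([228.0, 263.0, 31.0, 13.0], 0.55)]
extractor [([320.0, 148.0, 123.0, 133.0], 0.8)]
jar [([424.0, 232.0, 22.0, 23.0], 0.8)]
remover [([166.0, 153.0, 37.0, 34.0], 0.76)]
cleanser [([461.0, 161.0, 29.0, 25.0], 0.75)]
lever [([201.0, 221.6], 0.9), ([215.5, 177.4], 0.68), ([215.7, 264.4], 0.52)]
handle [([184.1, 250.8], 0.96), ([231.0, 193.5], 0.75), ([239.3, 256.9], 0.58)]
shoulder [([310.6, 168.3], 0.76)]
spline_top [([309.1, 171.4], 0.68)]
shaft_foot [([311.6, 169.8], 0.55)]
```

```bash
python3 - <<'E'
import cv2
t=cv2.imread('pics/top0.png');s=cv2.imread('pics/side0.png')
a=cv2.resize(t[75:285,140:390],(714,600)); cv2.imwrite('pics/top0c.png',a)
b=cv2.resize(s[120:390,210:420],(467,600),interpolation=cv2.INTER_CUBIC); cv2.imwrite('pics/side0c.png',b)
E
```

```text
(no output)
```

View pics/top0c.png

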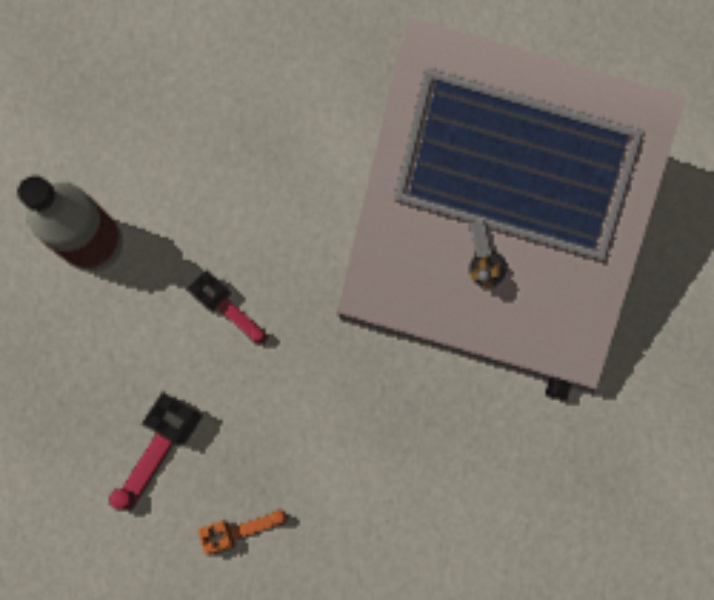

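View pics/side0c.png

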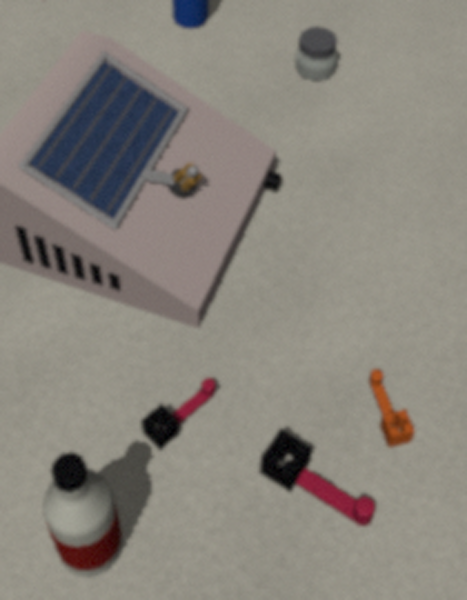

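The top crop shows three lever-like things: large pink at px (200,222) with its knob at (183,250), small pink at (215,177), and orange at (216,264). The large pink one is meant, since orange is excluded and it is the larger of the pinks. The enlarged side crop agrees: it is at (340,327) there. The shaft is at top px (310,168), and its tongue points up the slope, slightly to the left.

```bash
python3 - <<'E'
from h import *
t=viewer.read_camera('top');s=viewer.read_camera('side')
print('corners top', [np.round(atz(t,c,z),3).tolist() for c,z in [((259,186),.035),((349,210.9),.035),((379.1,109),.152),((283.5,82),.152)]])
print('corners side', [np.round(atz(s,c,z),3).tolist() for c,z in [((298.6,266.2),.035),((334.6,188.8),.035)]])
for n in ['lever','handle','shoulder','spline_top','shaft_foot']:
    print(n,[(np.round(b['point'],1).tolist(),round(b['score'],2)) for b in viewer.spot_point(t,n)][:4],[(np.round(b['point'],1).tolist(),round(b['score'],2)) for b in viewer.spot_point(s,n)][:4])
# hub by dark pixels / pink by hue
for nm,p,(x0,x1,y0,y1) in [('top',t,(170,222,205,262)),('side',s,(322,386,305,362))]:
    im=p['image'][y0:y1,x0:x1]; hsv=cv2.cvtColor(im,cv2.COLOR_RGB2HSV)
    pink=(hsv[...,1]>150)&(hsv[...,2]>70); dark=im.max(2)<55
    for k,m in [('pink',pink),('dark',dark)]:
        q=np.argwhere(m)[:,::-1]+[x0,y0]; print(nm,k,len(q),q.mean(0).round(1),cv2.minAreaRect(q.astype(np.float32)))
print('lever',tri([(t,(201,221.6)),(s,(339,327))]))
print('shoulder',tri([(t,(310.6,168.3)),(s,(291.3,200.9))]),'top',tri([(t,(309.1,171.4)),(s,(295.8,198.2))]),'foot',tri([(t,(311.6,169.8)),(s,(293.3,204.6))]))
for nm,p,c,w in [('top',t,(311,165),(26,24)),('side',s,(288,200),(26,24))]:
    x,y=c;im=p['image'][y-w[1]:y+w[1],x-w[0]:x+w[0]]; globals()['c_'+nm]=cv2.resize(im,(395,365),interpolation=cv2.INTER_CUBIC)
cv2.imwrite('pics/sh.png',cv2.cvtColor(np.hstack([c_top,c_side]),cv2.COLOR_RGB2BGR))
E
```

```text
corners top [[0.538, 0.148, 0.035], [0.469, -0.099, 0.035], [0.717, -0.169, 0.152], [0.789, 0.078, 0.152]]
corners side [[0.541, 0.17, 0.035], [0.466, -0.093, 0.035]]
lever [([201.4, 219.9], 0.64), ([217.9, 268.5], 0.59), ([214.1, 177.0], 0.52)] [([336.1, 332.5], 0.7), ([386.0, 315.1], 0.66), ([293.0, 196.8], 0.65), ([284.6, 314.5], 0.57)]
handle [([230.1, 195.1], 0.78), ([184.8, 246.3], 0.71), ([240.8, 255.4], 0.5), ([202.1, 220.7], 0.22)] [([302.0, 299.3], 0.94), ([377.5, 288.1], 0.84), ([374.3, 353.4], 0.79)]
shoulder [([308.9, 169.5], 0.68)] [([293.2, 204.4], 0.75)]
spline_top [([307.5, 169.6], 0.64)] []
shaft_foot [([172.7, 156.2], 0.57), ([306.5, 166.4], 0.51)] [([290.5, 202.7], 0.77)]
top pink 189 [192.2 242. ] ((202.86000061035156, 250.51998901367188), (41.59999465942383, 29.799997329711914), 36.869895935058594)
top dark 246 [199.  225.8] ((205.90386962890625, 236.9807891845703), (37.06594467163086, 43.93001174926758), 11.309932708740234)
side pink 340 [364.2 338.9] ((371.0393371582031, 325.33709716796875), (37.09992599487305, 49.28990173339844), 32.00538635253906)
side dark 347 [338.1 326.2] ((338.1153869628906, 326.076904296875), (18.027755737304688, 21.07860565185547), 33.690067291259766)
lever [0.44037281 0.3067502  0.01557243]
shoulder [0.57596136 0.00668186 0.08449039] top [0.5634917  0.01067389 0.10024806] foot [0.57363962 0.00422309 0.06872647]
```

View pics/sh.png

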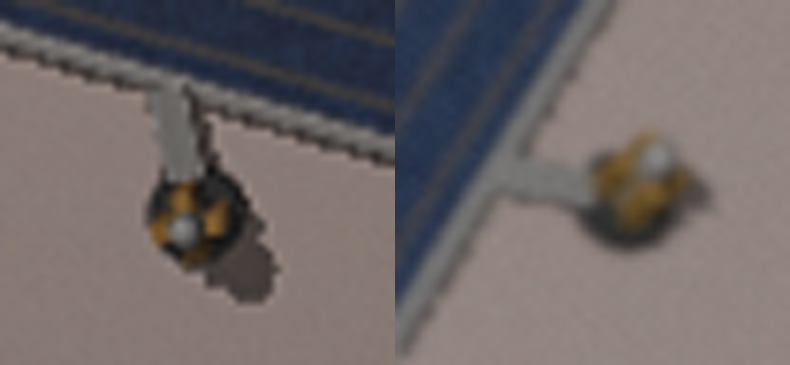

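```bash
cat > geo.py <<'E'
from h import *
yaw=np.deg2rad(-15.8); O=np.array([.6285,-.0105,0])
ex=np.array([np.cos(yaw),np.sin(yaw),0]);ey=np.array([-np.sin(yaw),np.cos(yaw),0]);ez=np.array([0,0,1.])
a=np.deg2rad(28); u=np.cos(a)*ex+np.sin(a)*ez; n=-np.sin(a)*ex+np.cos(a)*ez
F0=O-.13*ex+.035*ez
E
python3 - <<'E'
from geo import *
t=viewer.read_camera('top');s=viewer.read_camera('side')
def onp(p,px,h):
    o,d=ray(p,px); return o+d*(n@(F0+h*n-o))/(n@d)
co=lambda X:np.round([ (X-F0)@u,(X-F0)@ey,(X-F0)@n],4)
B=tri([(t,(309.2,171.3)),(s,(296.5,196.4))]);print('ball',B,co(B))
for nm,p,ball,col,tip,base in [('top',t,(309.2,171.3),(310.9,169.6),(307.1,153.1),(309.4,164)),('side',s,(296.5,196.4),(292.9,203),(276.5,199),(288.3,200.6))]:
    print(nm,'ball',co(onp(p,ball,.0356)),'collar',co(onp(p,col,.008)))
    for h in (.0,.004,.008):
        T=onp(p,tip,h);b=onp(p,base,h);print(h,'tip',co(T),'base',co(b),'dir',np.arctan2((T-b)@ey,(T-b)@u))
# lever
print('lever top/side at z36 hub top / knob 28')
for nm,p,hub,kn in [('top',t,(200.2,221.6),(182,248.8)),('side',s,(339,325.5),(374.5,349.5))]:
    print(nm,atz(p,hub,.036).round(4),atz(p,kn,.024).round(4))
for nm,p,c in [('top',t,(197,230)),('side',s,(350,334))]:
    x,y=c;im=p['image'][y-32:y+32,x-34:x+34]; globals()['c_'+nm]=cv2.resize(im,(395,372),interpolation=cv2.INTER_CUBIC)
cv2.imwrite('pics/lv.png',cv2.cvtColor(np.hstack([c_top,c_side]),cv2.COLOR_RGB2BGR))
E
```

```text
ball [0.56180153 0.01046028 0.10701359] [0.0869 0.002  0.0354]
top ball [0.0873 0.002  0.0356] collar [0.0861 0.0006 0.008 ]
0.0 tip [0.1247 0.022  0.    ] base [ 0.0978  0.0088 -0.    ] dir 0.45526109105228807
0.004 tip [0.1256 0.0217 0.004 ] base [0.0987 0.0085 0.004 ] dir 0.45526109105228835
0.008 tip [0.1264 0.0213 0.008 ] base [0.0997 0.0082 0.008 ] dir 0.4552610910522897
side ball [0.0866 0.0021 0.0356] collar [0.0828 0.0046 0.008 ]
0.0 tip [0.1237 0.0166 0.    ] base [0.0952 0.     0.    ] dir 0.5251351978133357
0.004 tip [0.124  0.0196 0.004 ] base [0.0957 0.0031 0.004 ] dir 0.5251351978133375
0.008 tip [0.1244 0.0226 0.008 ] base [0.0962 0.0062 0.008 ] dir 0.5251351978133393
lever top/side at z36 hub top / knob 28
top [0.4393 0.3034 0.036 ] [0.3673 0.3513 0.024 ]
side [0.4396 0.3134 0.036 ] [0.3631 0.3551 0.024 ]
```

View pics/lv.png

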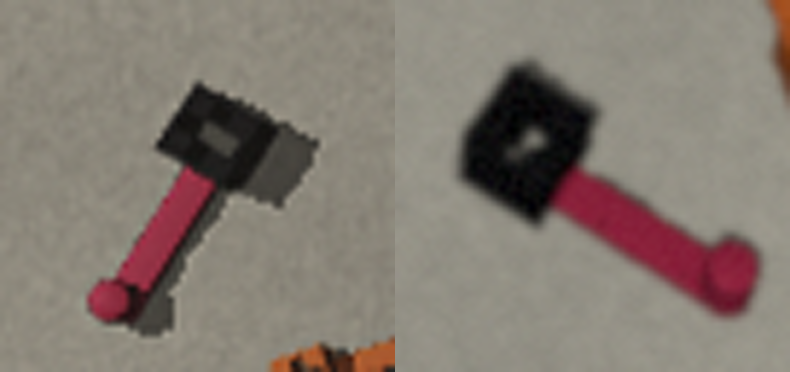

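```bash
python3 - <<'E'
from geo import *
t=viewer.read_camera('top');s=viewer.read_camera('side')
h=tri([(t,(200.2,221.8)),(s,(340.3,323.5))]);k=tri([(t,(181.9,249.3)),(s,(374.5,347.1))])
print(h,k,np.linalg.norm((h-k)[:2]),np.arctan2(*(h-k)[[1,0]]))
for p,c in [(t,(200.2,221.8)),(s,(340.3,323.5))]: print(atz(p,c,.036))
for p,c in [(t,(181.9,249.3)),(s,(374.5,347.1))]: print(atz(p,c,.028))
st=monitor.read_state();Rt=R.from_rotvec(st['tcp_rot']).as_matrix();print(Rt.round(3),st['tool_pos'])
E
```

```text
[0.43816403 0.30525397 0.02984558] [0.36454431 0.35093672 0.02705167] 0.08664165713271074 -0.5553735990302229
[0.43879983 0.30339039 0.036     ]
[0.43699146 0.30858679 0.036     ]
[0.36569135 0.35032318 0.028     ]
[0.36345235 0.35166447 0.028     ]
[[-0.934  0.357  0.   ]
 [ 0.357  0.934 -0.   ]
 [-0.    -0.    -1.   ]] [0.24079861 0.6305867  0.23126388]
```

Call:
step_arm(series=[-0.04, -0.03, 0, 0.05, -0.085, -0.065, 0, 0.1, -0.13, -0.1, 0, 0.15, -0.175, -0.135, 0.02, 0.19, -0.22, -0.17, 0.05, 0.19, -0.26, -0.203, 0.08, 0.19, -0.301, -0.2335, 0.12, 0.19, -0.301, -0.2335, 0.131, 0.19], gripper=1, newtons=20)

```text
time: 3.0
tool_pos: [0.4383, 0.3015, 0.0977]
tcp_rot: [-0.866, -3.017, 0.006]
wrist_force: [-0.8, 0.8, -0.9]
width: 0.999
grip_force: 0.0
```

```bash
cat > mv.py <<'E'
from geo import *
def d(target,yawy):
    st=monitor.read_state();Rt=R.from_rotvec(st['tcp_rot']).as_matrix();p=np.array(st['tool_pos'])
    cy=np.arctan2(Rt[1,1],Rt[0,1]); dy=(yawy-cy+np.pi/2)%np.pi-np.pi/2
    print('t',st['time'],'pos',p.round(4),'yawy',round(cy,3),'shift',(Rt.T@(np.array(target)-p)).round(4),'turn',round(-dy,3),'w',round(float(st['width']),3),'f',np.round(st['wrist_force'],2),'q',np.round(st['q'],2))
E
python3 - <<'E'
from mv import *
d([.4385,.305,.012],1.016)
for c in ['top','side']:
    p=viewer.read_camera(c)
    print(c,[(np.round(b['point'],1).tolist(),round(b['score'],2)) for b in viewer.spot_point(p,'handle')][:4])
E
```

```text
t 3.0 pos [0.4383 0.3015 0.0977] yawy 1.012 shift [0.0016 0.0035 0.0857] turn -0.004 w 0.999 f [-0.83  0.77 -0.88] q [ 0.56  0.12  2.04 -0.    0.99 -0.46]
top [([232.1, 195.2], 0.74), ([240.7, 258.0], 0.54)]
side [([373.5, 352.1], 0.93), ([303.3, 297.3], 0.72), ([379.1, 291.0], 0.6)]
```

Call:
step_arm(series=[0.001, 0.002, 0.04, 0, 0.001, 0.002, 0.075, 0, 0.001, 0.002, 0.085, 0, 0.001, 0.002, 0.085, 0])

```text
time: 3.7
tool_pos: [0.4389, 0.3084, 0.0159]
tcp_rot: [0.858, 3.022, 0.001]
wrist_force: [0.1, -0.3, -0.5]
width: 1.004
grip_force: 0.0
```

Call:
step_arm(series=[0, 0, 0, 0, 0, 0, 0, 0, 0, 0, 0, 0, 0, 0, 0, 0, 0, 0, 0, 0], gripper=0, newtons=30)

```text
time: 4.32
tool_pos: [0.44, 0.308, 0.0166]
tcp_rot: [0.86, 3.02, 0.003]
wrist_force: [0.0, 0.4, 6.2]
width: 0.412
grip_force: 31.8
```

Call:
step_arm(series=[0, 0, -0.03, 0, 0, 0, -0.08, 0, 0, 0, -0.13, 0, 0, 0, -0.15, 0, 0, 0, -0.15, 0])

```text
time: 4.95
tool_pos: [0.44, 0.3079, 0.1671]
tcp_rot: [0.86, 3.019, 0.005]
wrist_force: [-0.4, 0.8, -1.7]
width: 0.411
grip_force: 30.9
```

```bash
python3 - <<'E'
from mv import *
d([.4385,.305,.012],1.016)
c={}
for nm,(x,y) in [('top',(200,215)),('side',(340,270))]:
    p=viewer.read_camera(nm); im=p['image'][y-70:y+70,x-70:x+70]; c[nm]=cv2.resize(im,(400,400),interpolation=cv2.INTER_CUBIC)
cv2.imwrite('pics/lift.png',cv2.cvtColor(np.hstack([c['top'],c['side']]),cv2.COLOR_RGB2BGR))
E
```

```text
t 4.95 pos [0.44   0.3079 0.1671] yawy 1.016 shift [ 0.     -0.0038  0.1551] turn -0.0 w 0.411 f [-0.36  0.81 -1.72] q [ 0.56  0.05  1.97 -0.    1.12 -0.45]
```

View pics/lift.png

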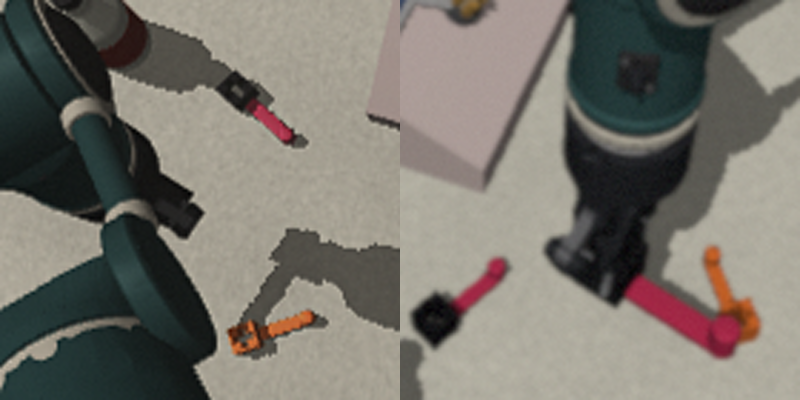

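Both views show the lever held level, with the knob at side px (384,317) and no visible sag. The tool stays vertical, so I'll press the hub on the bare slope to tilt it in the grip to the face's angle before fitting it.

```bash
python3 - <<'E'
from mv import *
P=F0+.07*u+.065*ey; piv=P+.028*n
print(P,piv)
zf=lambda xy:F0[2]+(np.r_[xy,0]-[F0[0],F0[1],0])@ex*np.tan(a)
print('plane z under pivot',zf(piv[:2]))
d([piv[0],piv[1],zf(piv[:2])+.045],1.295)
E
```

```text
[0.58058104 0.07061196 0.06786301] [0.56793249 0.07419114 0.09258554]
plane z under pivot 0.06087358057576921
t 5.05 pos [0.438  0.3067 0.1639] yawy 1.016 shift [-0.2329 -0.129   0.0581] turn -0.279 w 0.412 f [ 0.38 -0.29 -0.92] q [ 0.56  0.05  1.97 -0.    1.12 -0.45]
```

Call:
step_arm(series=[-0.04, -0.022, 0, -0.06, -0.09, -0.05, 0, -0.14, -0.14, -0.078, 0, -0.22, -0.19, -0.105, 0, -0.279, -0.233, -0.129, 0, -0.279, -0.233, -0.129, 0.03, -0.279, -0.233, -0.129, 0.058, -0.279, -0.233, -0.129, 0.058, -0.279], newtons=20)

```text
time: 6.05
tool_pos: [0.5646, 0.0742, 0.102]
tcp_rot: [-0.431, -3.101, 0.004]
wrist_force: [0.5, -0.4, -0.9]
width: 0.418
grip_force: 30.8
```

```bash
python3 - <<'E'
from mv import *
d([.56793,.07419,.081],1.295)
E
```

```text
t 6.05 pos [0.5646 0.0742 0.102 ] yawy 1.294 shift [-0.0034  0.001   0.0209] turn -0.001 w 0.418 f [ 0.51 -0.45 -0.87] q [ 0.09  0.19  1.95  0.    1.01 -1.21]
```

Call:
step_arm(series=[0, 0, 0.008, 0, 0, 0, 0.014, 0, 0, 0, 0.018, 0])

```text
time: 6.42
tool_pos: [0.5694, 0.0751, 0.0896]
tcp_rot: [0.431, 3.111, 0.0]
wrist_force: [-0.2, -0.0, -0.7]
width: 0.41
grip_force: 30.9
```

Call:
step_arm(series=[0, 0, 0.003, 0, 0, 0, 0.006, 0])

```text
time: 6.68
tool_pos: [0.5695, 0.0751, 0.0858]
tcp_rot: [0.432, 3.111, 0.0]
wrist_force: [-10.3, 0.2, 23.8]
width: 0.413
grip_force: 33.8
```

Call:
step_arm(series=[0, 0, 0.002, 0, 0, 0, 0.003, 0, 0, 0, 0.003, 0], gripper=0, newtons=20)

```text
time: 7.05
tool_pos: [0.5695, 0.0751, 0.0856]
tcp_rot: [0.432, 3.111, 0.0]
wrist_force: [-13.5, -0.4, 27.1]
width: 0.416
grip_force: 34.4
```

```bash
python3 - <<'E'
from mv import *
d([.56793,.07419,.081],1.295)
c={}
for nm,(x,y) in [('top',(285,175)),('side',(285,215))]:
    p=viewer.read_camera(nm); im=p['image'][y-45:y+45,x-45:x+45]; c[nm]=cv2.resize(im,(400,400),interpolation=cv2.INTER_CUBIC)
    print(nm,[(np.round(b['point'],1).tolist(),round(b['score'],2)) for b in viewer.spot_point(p,'handle')][:4])
    for deg in (0,10,20,28):
        r=np.deg2rad(deg); lx=np.cos(r)*ex+np.sin(r)*ez; lz=-np.sin(r)*ex+np.cos(r)*ez
        piv=np.array(monitor.read_state()['tool_pos'])+[0,0,.012]
        print(deg, [proj(p,piv-.028*lz-.088*lx+h*lz).round(1).tolist() for h in (0,.028)])
cv2.imwrite('pics/press.png',cv2.cvtColor(np.hstack([c['top'],c['side']]),cv2.COLOR_RGB2BGR))
E
```

```text
t 7.05 pos [0.5695 0.0751 0.0856] yawy 1.295 shift [ 0.0013 -0.0013  0.0046] turn 0.0 w 0.416 f [-13.49  -0.35  27.12] q [ 0.09  0.21  1.96 -0.    0.97 -1.21]
top [([233.2, 195.3], 0.68), ([242.9, 257.2], 0.44)]
0 [[275.6, 203.0], [274.8, 201.1]]
10 [[276.7, 201.7], [275.4, 201.6]]
20 [[278.0, 199.6], [276.3, 201.2]]
28 [[279.1, 197.3], [277.1, 200.2]]
side [([303.8, 297.4], 0.9), ([325.2, 233.0], 0.75), ([378.5, 291.7], 0.6)]
0 [[324.3, 235.3], [324.6, 228.2]]
10 [[321.8, 238.2], [323.9, 231.9]]
20 [[318.4, 240.5], [322.2, 235.2]]
28 [[315.1, 241.8], [320.2, 237.4]]
```

View pics/press.png

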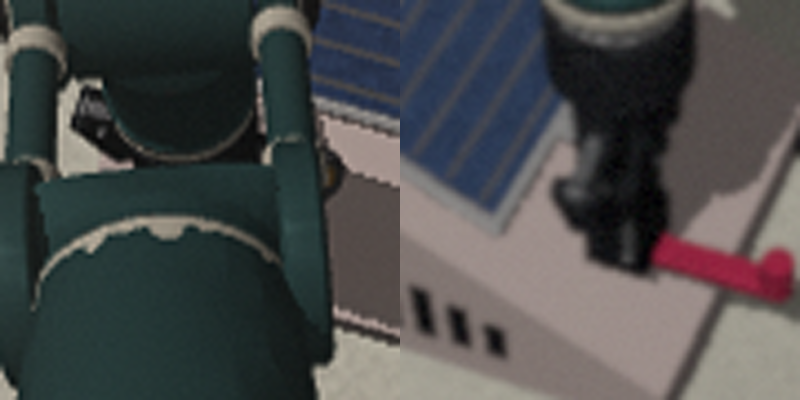

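The knob at side px (325,229) shows the lever still level, because the contact force passes close to the pivot. I'll lever the hub on the extractor's front top edge instead, where the arm is longer.

```bash
python3 - <<'E'
from mv import *
p=F0-.014*ex+.065*ey
d([p[0],p[1],.056],1.295)
E
```

```text
t 7.25 pos [0.5695 0.0751 0.0856] yawy 1.295 shift [ 0.064  -0.0013  0.0296] turn 0.0 w 0.412 f [-13.18  -0.82  26.83] q [ 0.09  0.21  1.96 -0.    0.97 -1.21]
```

Call:
step_arm(series=[0, 0, -0.02, 0, 0.01, 0, -0.03, 0, 0.05, -0.001, -0.03, 0, 0.064, -0.001, 0, 0, 0.064, -0.001, 0.022, 0, 0.064, -0.001, 0.022, 0, 0.064, -0.001, 0.022, 0])

```text
time: 8.12
tool_pos: [0.5077, 0.0915, 0.059]
tcp_rot: [0.432, 3.111, 0.0]
wrist_force: [0.4, 0.8, -0.2]
width: 0.415
grip_force: 30.8
```

```bash
python3 - <<'E'
from mv import *
p=F0-.014*ex+.065*ey
d([p[0],p[1],.0505],1.295)
E
```

```text
t 8.125 pos [0.5077 0.0915 0.059 ] yawy 1.295 shift [-0.     -0.0002  0.0085] turn 0.0 w 0.415 f [ 0.42  0.81 -0.17] q [ 0.13  0.14  2.1  -0.    0.9  -1.17]
```

Call:
step_arm(series=[0, 0, 0.005, 0, 0, 0, 0.009, 0, 0, 0, 0.011, 0, 0, 0, 0.011, 0], gripper=0, newtons=20)

```text
time: 8.62
tool_pos: [0.5084, 0.0916, 0.0516]
tcp_rot: [0.432, 3.11, 0.001]
wrist_force: [-11.2, -1.0, 26.0]
width: 0.414
grip_force: 34.6
```

Call:
step_arm(series=[0, 0, 0.002, 0, 0, 0, 0.003, 0, 0, 0, 0.003, 0])

```text
time: 9.0
tool_pos: [0.5082, 0.0917, 0.0493]
tcp_rot: [0.432, 3.111, 0.001]
wrist_force: [-15.1, 0.1, 32.3]
width: 0.417
grip_force: 36.9
```

The lever is still level: on this slope the uphill edge always touches first. I'll go to the pin directly and let the spline tilt the lever.

```bash
python3 - <<'E'
from mv import *
d([.5618,.0105,.140],1.765)
E
```

```text
t 9.0 pos [0.5082 0.0917 0.0493] yawy 1.295 shift [-0.0738 -0.0635 -0.0907] turn -0.47 w 0.417 f [-15.08   0.06  32.26] q [ 0.13  0.15  2.1   0.    0.88 -1.16]
```

Call:
step_arm(series=[0, 0, -0.05, 0, 0, 0, -0.098, 0, 0, 0, -0.098, 0])

```text
time: 9.38
tool_pos: [0.5115, 0.0919, 0.1478]
tcp_rot: [0.431, 3.101, 0.005]
wrist_force: [-0.1, -0.0, -1.0]
width: 0.412
grip_force: 32.9
```

```bash
python3 - <<'E'
from mv import *
d([.5618,.0105,.140],1.765)
E
```

```text
t 9.375 pos [0.5115 0.0919 0.1478] yawy 1.295 shift [-0.0705 -0.0646  0.0082] turn -0.47 w 0.412 f [-0.09 -0.05 -1.03] q [ 0.13  0.03  2.03 -0.    1.07 -1.17]
```

Call:
step_arm(series=[-0.03, -0.025, 0, -0.15, -0.06, -0.052, 0, -0.3, -0.073, -0.064, 0, -0.45, -0.073, -0.064, 0.006, -0.47, -0.073, -0.064, 0.006, -0.47, -0.073, -0.064, 0.006, -0.47])

```text
time: 10.12
tool_pos: [0.559, 0.0107, 0.1355]
tcp_rot: [0.304, -3.125, -0.001]
wrist_force: [0.2, 0.1, -0.2]
width: 0.414
grip_force: 32.8
```

```bash
python3 - <<'E'
from mv import *
d([.5618,.0105,.134],1.765)
c={}
for nm,(x,y) in [('top',(300,175)),('side',(300,190))]:
    p=viewer.read_camera(nm); im=p['image'][y-35:y+35,x-35:x+35]; c[nm]=cv2.resize(im,(400,400),interpolation=cv2.INTER_CUBIC)
    L=np.array([np.cos(.194),np.sin(.194),0]); tp=np.array(monitor.read_state()['tool_pos'])
    o=tp-[0,0,.016]; print(nm,'pred knobtop',proj(p,o-.088*L+.028*ez),'origin',proj(p,o),'ball',proj(p,[.5618,.0105,.107]))
cv2.imwrite('pics/over.png',cv2.cvtColor(np.hstack([c['top'],c['side']]),cv2.COLOR_RGB2BGR))
E
```

```text
t 10.125 pos [0.559  0.0107 0.1355] yawy 1.764 shift [-0.0027 -0.0007  0.0015] turn -0.001 w 0.414 f [ 0.19  0.11 -0.2 ] q [-0.03  0.13  1.95  0.    1.06 -1.79]
top pred knobtop [315.91476056 202.30518449] origin [309.10352929 171.14166247] ball [309.16510071 171.43637704]
side pred knobtop [332.42303889 182.27279718] origin [297.11915782 192.88418658] ball [296.36658048 196.36920485]
```

View pics/over.png

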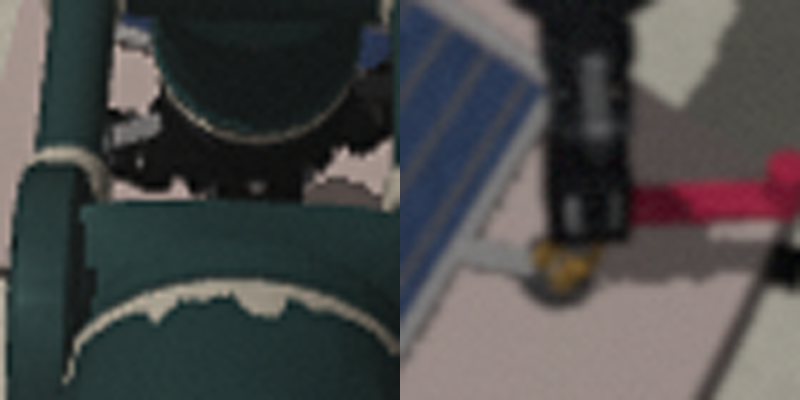

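The side view has the hub right above the pin at px (297,195), and the knob at (332,182) is exactly where predicted. I'll lower it onto the pin.

Call:
step_arm(series=[-0.003, -0.0005, 0.003, 0, -0.003, -0.0005, 0.007, 0, -0.003, -0.0005, 0.01, 0, -0.003, -0.0005, 0.01, 0])

```text
time: 10.72
tool_pos: [0.5626, 0.01, 0.1257]
tcp_rot: [0.304, -3.126, -0.0]
wrist_force: [-0.3, -0.4, -1.0]
width: 0.416
grip_force: 32.8
```

```bash
python3 - <<'E'
from mv import *
d([.5618,.0105,.124],1.765)
E
```

```text
t 10.725 pos [0.5626 0.01   0.1257] yawy 1.765 shift [0.0007 0.0006 0.0017] turn -0.0 w 0.416 f [-0.31 -0.39 -1.03] q [-0.03  0.14  1.95  0.    1.05 -1.79]
```

Call:
step_arm(series=[-0.001, -0.0005, 0.002, 0, -0.002, -0.001, 0.004, 0, -0.003, -0.0015, 0.006, 0, -0.003, -0.0015, 0.006, 0])

```text
time: 11.22
tool_pos: [0.5643, 0.0109, 0.1195]
tcp_rot: [0.303, -3.123, -0.006]
wrist_force: [-4.0, 6.6, -2.9]
width: 0.415
grip_force: 32.5
```

Call:
step_arm(series=[-0.0005, 0.0005, 0.002, 0, -0.001, 0.0005, 0.004, 0, -0.0015, 0.0005, 0.006, 0, -0.0015, 0.0005, 0.006, 0])

```text
time: 11.72
tool_pos: [0.5647, 0.011, 0.114]
tcp_rot: [0.304, -3.121, -0.004]
wrist_force: [-8.5, 3.9, 4.9]
width: 0.415
grip_force: 33.5
```

Call:
step_arm(series=[-0.001, 0, 0.002, 0, -0.002, -0.0005, 0.004, 0, -0.003, -0.001, 0.006, 0, -0.003, -0.001, 0.006, 0])

```text
time: 12.22
tool_pos: [0.5666, 0.011, 0.1113]
tcp_rot: [0.303, -3.118, -0.005]
wrist_force: [-20.8, 4.3, 27.1]
width: 0.416
grip_force: 36.6
```

```bash
cat > tilt.py <<'E'
from mv import *
from scipy.optimize import least_squares
def pinkmask(p,x0,x1,y0,y1):
    im=p['image'][y0:y1,x0:x1];hsv=cv2.cvtColor(im,cv2.COLOR_RGB2HSV)
    m=(hsv[...,1]>130)&(hsv[...,2]>60)&((hsv[...,0]>160)|(hsv[...,0]<5))
    return np.argwhere(m)[:,::-1]+[x0,y0]
E
python3 - <<'E'
from tilt import *
s=viewer.read_camera('side'); q=pinkmask(s,285,370,160,275)
print(len(q),q.min(0),q.max(0)); far=q[q[:,0]>q[:,0].max()-6]; print('knob',far.mean(0),far.min(0),far.max(0))
st=monitor.read_state();tp=np.array(st['tool_pos'])
for th in (.3,.47,.6):
  L=np.array([np.cos(yaw+th),np.sin(yaw+th),0])
  for deg in (0,10,20,25):
    r=np.deg2rad(deg); lx=np.cos(r)*L+np.sin(r)*ez; lz=-np.sin(r)*L+np.cos(r)*ez
    o=tp+[0,0,.012]-.028*lz; print(th,deg,proj(s,o-.088*lx+.024*lz).round(1),proj(s,o-.088*lx).round(1))
# home
C=F0+.0868*u+.002*ey+.01*n
for th in (.37,.47,.57):
    lx=np.cos(th)*u+np.sin(th)*ey; print('home',th,proj(s,C-.088*lx+.024*n).round(1),proj(s,C-.088*lx).round(1))
save(s,'s1.png')
E
```

```text
217 [303 188] [333 199]
knob [329.98148148 192.96296296] [328 188] [333 198]
0.3 0 [329.5 194.6] [329.1 201. ]
0.3 10 [328.5 198.7] [326.5 204.8]
0.3 20 [326.4 202.5] [323.  208.1]
0.3 25 [325.1 204.2] [321.  209.6]
0.47 0 [329.1 190.3] [328.8 196.7]
0.47 10 [328.1 194.4] [326.2 200.8]
0.47 20 [326.2 198.5] [322.8 204.5]
0.47 25 [324.8 200.4] [320.8 206.3]
0.6 0 [328.2 187. ] [327.9 193.5]
0.6 10 [327.2 191.3] [325.4 197.8]
0.6 20 [325.3 195.5] [322.1 201.9]
0.6 25 [324.  197.5] [320.1 203.8]
home 0.37 [326.9 205.4] [322.6 209.6]
home 0.47 [326.8 202.5] [322.5 206.8]
home 0.57 [326.3 199.6] [322.1 203.9]
```

Call:
step_arm(series=[0.002, 0, -0.004, 0, 0.002, 0, -0.004, 0])

```text
time: 12.52
tool_pos: [0.5661, 0.0109, 0.1118]
tcp_rot: [0.303, -3.122, -0.006]
wrist_force: [-6.9, 5.0, 3.1]
width: 0.414
grip_force: 33.6
```

Call:
step_arm(series=[0, 0, 0, 0, 0, 0, 0, 0, 0, 0, 0, 0, 0, 0, 0, 0], gripper=0.55)

```text
time: 13.02
tool_pos: [0.5692, 0.009, 0.1125]
tcp_rot: [-0.304, 3.126, -0.0]
wrist_force: [-0.4, 0.1, -0.1]
width: 0.55
grip_force: 0.3
```

```bash
python3 - <<'E'
from tilt import *
d([.5618,.0105,.124],1.765)
s=viewer.read_camera('side'); q=pinkmask(s,285,370,160,275)
print(len(q),q.min(0),q.max(0)); far=q[q[:,0]>q[:,0].max()-6]; print('knob',far.mean(0),far.min(0),far.max(0))
x,y=305,195;im=s['image'][y-35:y+35,x-45:x+45];cv2.imwrite('pics/rel.png',cv2.cvtColor(cv2.resize(im,(771,600),interpolation=cv2.INTER_CUBIC),cv2.COLOR_RGB2BGR))
E
```

```text
t 13.025 pos [0.5692 0.009  0.1125] yawy 1.765 shift [ 0.0069  0.0029 -0.0115] turn -0.0 w 0.55 f [-0.41  0.09 -0.07] q [-0.03  0.17  1.95  0.    1.02 -1.79]
151 [303 201] [329 211]
knob [325.91176471 205.70588235] [324 203] [329 210]
```

View pics/rel.png

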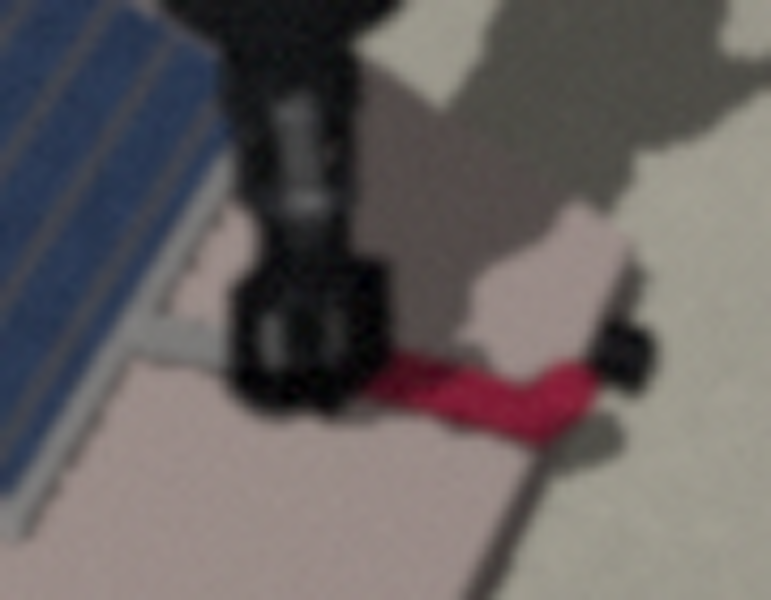

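The lever has dropped and tilted, with the knob at px (326,205), close to the prediction for home at about 0.4 rad. I'll retreat, close the fingers and press the hub top to make sure it is seated.

Call:
step_arm(series=[0, 0, 0, 0, 0, 0, 0, 0, 0, 0, -0.04, 0, 0, 0, -0.08, 0, 0, 0, -0.08, 0], gripper=0.8)

```text
time: 13.7
tool_pos: [0.5719, 0.0089, 0.1969]
tcp_rot: [-0.304, 3.118, -0.002]
wrist_force: [0.2, -0.6, -0.3]
width: 0.8
grip_force: 0.0
```

```bash
python3 - <<'E'
from tilt import *
C=F0+.0868*u+.002*ey+.01*n; top=C+.036*n; print('C',C,'hubtop',top)
d(top+[0,0,.03],1.765)
s=viewer.read_camera('side'); q=pinkmask(s,285,370,160,275)
far=q[q[:,0]>q[:,0].max()-6]; print('knob',far.mean(0),far.min(0),far.max(0))
x,y=305,195;im=s['image'][y-35:y+35,x-45:x+45];cv2.imwrite('pics/rel2.png',cv2.cvtColor(cv2.resize(im,(771,600),interpolation=cv2.INTER_CUBIC),cv2.COLOR_RGB2BGR))
K=proj(s,top),proj(s,C); print('hubtop px',K)
for h in (0,.006,.012,.02):
  for th in (.37,.47,.57):
    lx=np.cos(th)*u+np.sin(th)*ey; lz=n
    ly=np.cross(lz,lx); B=C+h*n
    cs=[proj(s,B+.036*n+.018*(i*lx+j*ly)).round(1).tolist() for i,j in [(1,1),(1,-1),(-1,-1),(-1,1)]]
    print(h,th,'top corners',cs,'knob',proj(s,B-.088*lx+.024*n).round(1))
E
```

```text
C [0.57318313 0.00723163 0.08457961] hubtop [0.5569207  0.01183343 0.11636572]
t 13.7 pos [0.5719 0.0089 0.1969] yawy 1.765 shift [0.0145 0.0058 0.0504] turn -0.0 w 0.8 f [ 0.2  -0.62 -0.27] q [-0.03  0.09  1.87 -0.    1.17 -1.79]
knob [325.97142857 205.74285714] [324 203] [329 210]
hubtop px (array([298.16439321, 194.3414024 ]), array([292.29325065, 201.08242928]))
0 0.37 top corners [[291.2, 198.5], [292.0, 186.5], [304.9, 190.3], [304.4, 202.3]] knob [326.9 205.4]
0 0.47 top corners [[291.9, 199.3], [291.3, 186.9], [304.3, 189.5], [305.0, 201.8]] knob [326.8 202.5]
0 0.57 top corners [[292.6, 200.0], [290.7, 187.4], [303.5, 188.8], [305.6, 201.3]] knob [326.3 199.6]
0.006 0.37 top corners [[292.2, 197.4], [292.9, 185.3], [305.9, 189.1], [305.4, 201.1]] knob [328.  204.4]
0.006 0.47 top corners [[292.9, 198.2], [292.3, 185.7], [305.3, 188.4], [306.1, 200.7]] knob [327.8 201.5]
0.006 0.57 top corners [[293.6, 198.9], [291.7, 186.2], [304.6, 187.7], [306.7, 200.1]] knob [327.4 198.5]
0.012 0.37 top corners [[293.2, 196.2], [293.9, 184.1], [307.0, 188.0], [306.5, 200.0]] knob [329.1 203.3]
0.012 0.47 top corners [[293.9, 197.0], [293.3, 184.5], [306.3, 187.2], [307.1, 199.5]] knob [328.9 200.4]
0.012 0.57 top corners [[294.6, 197.7], [292.7, 185.0], [305.6, 186.5], [307.7, 199.0]] knob [328.5 197.4]
0.02 0.37 top corners [[294.6, 194.6], [295.3, 182.4], [308.3, 186.4], [307.9, 198.5]] knob [330.6 201.9]
0.02 0.47 top corners [[295.2, 195.4], [294.6, 182.9], [307.7, 185.6], [308.5, 198.0]] knob [330.4 198.9]
0.02 0.57 top corners [[296.0, 196.2], [294.0, 183.4], [307.0, 184.9], [309.1, 197.5]] knob [330. 196.]
```

View pics/rel2.png

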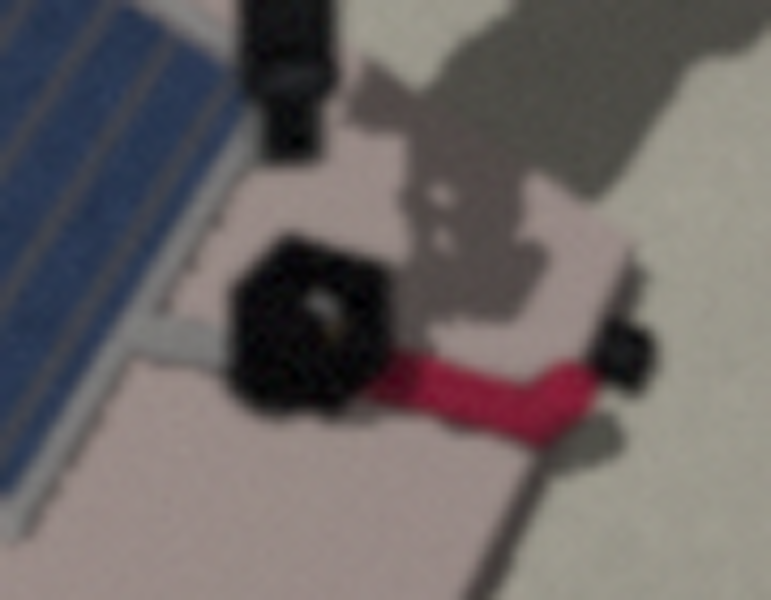

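The hub's top corners at px (294,188), (305.5,191) and (305,202) match the home prediction (h≈0, 0.37 rad). A light press will confirm it is seated.

Call:
step_arm(series=[0.0145, 0.006, 0, 0, 0.0145, 0.006, 0.03, 0, 0.0145, 0.006, 0.045, 0, 0.0145, 0.006, 0.055, 0, 0.0145, 0.006, 0.06, 0, 0.0145, 0.006, 0.063, 0], gripper=0)

```text
time: 14.5
tool_pos: [0.5537, 0.0122, 0.1294]
tcp_rot: [-0.305, 3.126, -0.0]
wrist_force: [-0.1, -0.7, -1.2]
width: -0.003
grip_force: 0.0
```

Call:
step_arm(series=[0, 0, 0.003, 0, 0, 0, 0.006, 0, 0, 0, 0.009, 0, 0, 0, 0.012, 0, 0, 0, 0.014, 0])

```text
time: 15.12
tool_pos: [0.5567, 0.0125, 0.1185]
tcp_rot: [-0.304, 3.12, -0.0]
wrist_force: [0.6, 1.5, 15.1]
width: 0.0
grip_force: 6.6
```

```bash
python3 - <<'E'
from mv import *
C=F0+.0868*u+.002*ey+.01*n
K=C-.085*u+.013*n
for yy in (-.072,-.0245,-.018): print(yy,(K+yy*ey).round(4))
d(K-.072*ey,1.295)
E
```

```text
-0.072 [ 0.4755 -0.04    0.0562]
-0.0245 [0.4884 0.0058 0.0562]
-0.018 [0.4902 0.012  0.0562]
t 15.125 pos [0.5567 0.0125 0.1185] yawy 1.765 shift [ 0.0903 -0.0358  0.0617] turn 0.47 w 0.0 f [ 0.63  1.52 15.08] q [-0.02  0.14  1.98  0.    1.02 -1.79]
```

Call:
step_arm(series=[0, 0, -0.03, 0, 0.03, -0.012, -0.03, 0.15, 0.07, -0.028, -0.03, 0.3, 0.09, -0.036, -0.02, 0.47, 0.09, -0.036, 0.02, 0.47, 0.09, -0.036, 0.058, 0.47, 0.09, -0.036, 0.058, 0.47])

```text
time: 16.0
tool_pos: [0.4686, -0.0401, 0.0545]
tcp_rot: [-0.431, -3.104, 0.0]
wrist_force: [-1.1, -0.4, 0.5]
width: -0.004
grip_force: 0.0
```

```bash
python3 - <<'E'
from tilt import *
C=F0+.0868*u+.002*ey+.01*n
d(C-.085*u+.013*n-.018*ey,1.295)
s=viewer.read_camera('side'); q=pinkmask(s,285,370,160,275)
far=q[q[:,0]>q[:,0].max()-6]; print('knob',far.mean(0),far.min(0),far.max(0))
for th in (-.1,0,.1): lx=np.cos(th)*u+np.sin(th)*ey;print(th,proj(s,C-.088*lx+.024*n))
E
```

```text
t 16.0 pos [ 0.4686 -0.0401  0.0545] yawy 1.295 shift [-0.0065  0.056  -0.0018] turn -0.0 w -0.004 f [-1.09 -0.44  0.51] q [-0.14  0.07  2.19 -0.    0.89 -1.43]
knob [326.79411765 205.17647059] [325 202] [330 210]
-0.1 [323.48505191 217.81368426]
0 [324.75786139 215.4331285 ]
0.1 [325.73694411 212.89320967]
```

Call:
step_arm(series=[-0.004, 0.012, 0, 0, -0.004, 0.02, 0, 0, -0.004, 0.026, 0, 0, -0.004, 0.032, 0, 0, -0.004, 0.038, 0, 0, -0.004, 0.043, 0, 0, -0.004, 0.048, 0, 0])

```text
time: 16.92
tool_pos: [0.4891, 0.0049, 0.0573]
tcp_rot: [0.432, 3.112, -0.0]
wrist_force: [-1.4, -2.9, 0.1]
width: -0.001
grip_force: 1.5
```

```bash
python3 - <<'E'
from tilt import *
d([.4686,-.0401,.0545],1.295)
s=viewer.read_camera('side'); q=pinkmask(s,285,370,160,275)
far=q[q[:,0]>q[:,0].max()-6]; print('knob',far.mean(0),far.min(0),far.max(0))
E
```

```text
t 16.925 pos [0.4891 0.0049 0.0573] yawy 1.295 shift [ 0.0075 -0.0489  0.0028] turn 0.0 w -0.001 f [-1.44 -2.86  0.09] q [-0.04  0.09  2.15 -0.    0.89 -1.34]
knob [325.04651163 214.95348837] [323 211] [328 220]
```

Call:
step_arm(series=[0, 0.003, 0, 0, 0, 0.006, 0, 0, 0, 0.008, 0, 0, 0, 0.01, 0, 0])

```text
time: 17.48
tool_pos: [0.4917, 0.0143, 0.0573]
tcp_rot: [-0.432, -3.112, -0.0]
wrist_force: [-1.3, -2.7, -0.6]
width: -0.004
grip_force: 1.4
```

```bash
python3 - <<'E'
from tilt import *
s=viewer.read_camera('side'); q=pinkmask(s,285,370,160,275)
far=q[q[:,0]>q[:,0].max()-6]; print('knob',far.mean(0),far.min(0),far.max(0))
C=F0+.0868*u+.002*ey+.01*n
print('tcp y',(np.array(monitor.read_state()['tool_pos'])-C)@ey)
for th in (.4,.3,.2,.1,.05,0,-.05,-.1,-.15,-.2):
    lx=np.cos(th)*u+np.sin(th)*ey;ly=np.cross(n,lx)
    pts=[proj(s,C-.088*lx+z*n+.01*(np.cos(f)*lx+np.sin(f)*ly)) for z in (0,.028) for f in np.linspace(0,6.28,16)]
    print(th,'knob extent',np.min(pts,0).round(1),np.max(pts,0).round(1))
print('all pink',q.min(0),q.max(0))
E
```

```text
knob [323.94871795 217.66666667] [322 214] [327 222]
tcp y -0.015197441663597194
0.4 knob extent [319.3 200.5] [330.9 212.1]
0.3 knob extent [319.2 203.3] [330.9 214.9]
0.2 knob extent [318.8 206.1] [330.6 217.8]
0.1 knob extent [318.1 208.8] [329.9 220.4]
0.05 knob extent [317.6 210. ] [329.4 221.7]
0 knob extent [317.  211.3] [328.9 223. ]
-0.05 knob extent [316.4 212.4] [328.3 224.2]
-0.1 knob extent [315.7 213.6] [327.6 225.3]
-0.15 knob extent [315.  214.7] [326.9 226.5]
-0.2 knob extent [314.2 215.8] [326.2 227.6]
all pink [299 203] [327 223]
```

Call:
step_arm(series=[0, 0.002, 0, 0, 0, 0.004, 0, 0, 0, 0.005, 0, 0, 0, 0.006, 0, 0])

```text
time: 18.02
tool_pos: [0.4933, 0.0201, 0.0573]
tcp_rot: [0.432, 3.112, 0.0]
wrist_force: [-2.5, -2.7, 0.2]
width: 0.001
grip_force: 1.3
```

```bash
python3 - <<'E'
from tilt import *
for c,b in (('side',(285,370,160,275)),('top',(285,345,165,240))):
    s=viewer.read_camera(c); q=pinkmask(s,*b); print(c,len(q))
    if len(q)<20: continue
    far=q[q[:,0]>q[:,0].max()-6]; print('knob',far.mean(0),far.min(0),far.max(0),q.min(0),q.max(0))
    if c=='side': x,y=305,200;im=s['image'][y-35:y+35,x-45:x+45];cv2.imwrite('pics/turn.png',cv2.cvtColor(cv2.resize(im,(771,600),interpolation=cv2.INTER_CUBIC),cv2.COLOR_RGB2BGR))
E
```

```text
side 207
knob [322.9  219.15] [321 215] [326 224] [298 204] [326 225]
top 0
```

View pics/turn.png

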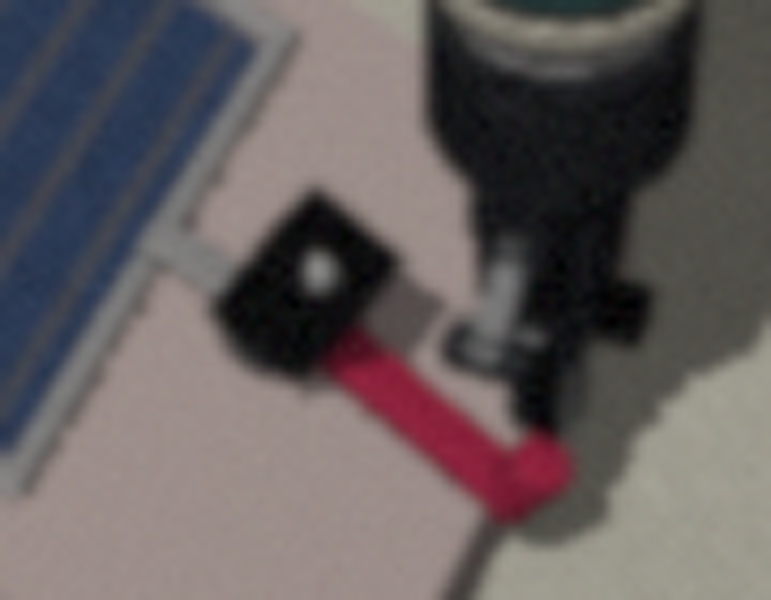

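Call:
step_arm(series=[0, 0.001, 0, 0, 0, 0.002, 0, 0, 0, 0.002, 0, 0])

```text
time: 18.5
tool_pos: [0.4937, 0.0213, 0.0572]
tcp_rot: [-0.431, -3.112, 0.002]
wrist_force: [-2.3, -4.3, -0.4]
width: 0.0
grip_force: 2.7
```

The force rises as the motion stalls, so the lever is at the stop. I'll back away and check.

Call:
step_arm(series=[0, -0.01, 0, 0, 0, -0.04, 0, 0, 0, -0.04, -0.05, 0, 0, -0.04, -0.1, 0, 0, -0.04, -0.1, 0])

```text
time: 19.12
tool_pos: [0.4878, -0.0169, 0.163]
tcp_rot: [0.431, 3.099, 0.003]
wrist_force: [0.8, -0.3, -0.4]
width: 0.0
grip_force: 0.0
```

```bash
python3 - <<'E'
from tilt import *
C=F0+.0868*u+.002*ey+.01*n
d(C,1.295)
s=viewer.read_camera('side'); q=pinkmask(s,285,370,160,275); print('pink',q.min(0),q.max(0))
far=q[q[:,0]>q[:,0].max()-6]; print('knob',far.mean(0),far.min(0),far.max(0))
lo=q[q[:,0]<310]; print('bar start',lo.mean(0))
for h in (0,.005,.01):
  for th in (.05,-.05,-.1,-.15):
    lx=np.cos(th)*u+np.sin(th)*ey; B=C+h*n; ly=np.cross(n,lx)
    pts=[proj(s,B-.088*lx+z*n+.01*(np.cos(f)*lx+np.sin(f)*ly)) for z in (0,.028) for f in np.linspace(0,6.28,16)]
    print(h,th,np.min(pts,0).round(1),np.max(pts,0).round(1))
E
```

```text
t 19.125 pos [ 0.4878 -0.0169  0.163 ] yawy 1.294 shift [-0.0746  0.0463  0.0795] turn -0.001 w 0.0 f [ 0.76 -0.3  -0.42] q [-0.09 -0.05  2.08  0.    1.1  -1.38]
pink [299 204] [326 224]
knob [323.0952381  218.54761905] [321 214] [326 223]
bar start [304.70833333 209.11111111]
0 0.05 [317.6 210. ] [329.4 221.7]
0 -0.05 [316.4 212.4] [328.3 224.2]
0 -0.1 [315.7 213.6] [327.6 225.3]
0 -0.15 [315.  214.7] [326.9 226.5]
0.005 0.05 [318.4 209.1] [330.4 220.9]
0.005 -0.05 [317.3 211.6] [329.2 223.3]
0.005 -0.1 [316.6 212.7] [328.6 224.5]
0.005 -0.15 [315.9 213.8] [327.9 225.6]
0.01 0.05 [319.3 208.3] [331.3 220.1]
0.01 -0.05 [318.2 210.7] [330.2 222.5]
0.01 -0.1 [317.5 211.8] [329.5 223.6]
0.01 -0.15 [316.8 213. ] [328.8 224.8]
```

```bash
python3 -c "
from workcell import job
print(job.finish_job())"
```

```text
the job is handed in; nothing more can be done
None
```

I fitted the pink lever fully home on the shaft and turned it clockwise to the stop. By camera its handle is about 0.08 rad (5 degrees) past straight down, inside the 11-degree limit. I let go, the arm is clear, and I handed the job in at about 19 s; no verdict was shown.

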